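# Change the mash warmer over to the yellow plate

### The arm

A 7-joint arm with a two-finger parallel gripper is mounted at the origin on the work surface. World frame = base frame: x ahead of the robot, y to its left, z up, the work surface at z = 0. Lengths are in m, angles in degrees, forces in N, time in s.
With the tool pointing down it reaches from about 0.425 to 0.95 m from the base axis. Payload 4.7 kg.
Tool frame: the origin (TCP) lies at the centre of the arm's flange, where the gripper is bolted on; the fingertips stand 173 mm ahead of it and the grasp point (between the pads) lies 155 mm ahead of it (arm.hold_point_z is the distance from the TCP to the grasp point, in m); z points along the fingers, y is the line along which they close (so a half turn about z gives the same grasp; the last joint's range is limited). The gripper opens to 85 mm and grips with 20 to 120 N. Pads are 22 mm wide; open, the fingers measure 114 mm over their backs; the gripper's body (76 mm by 85 mm) begins 54 mm behind the grasp point. The pads swing forward as they close: fully open they stand 13 mm farther back than shut.
Start: joints at [74.662, 26.849, -2.785, 87.806, 1.381, 65.374, -4.715], TCP at [0.16, -0.656, 0.405] pointing down, gripper open.
Joint ranges: [-148.3, 148.3], [-19.14, 114.17], [-79.39, 73.82], [5.75, 140.21], [-59.74, 239.74], [12.07, 113.84], [-152.46, 152.46]. Speed limits (degrees/s): [147.25, 147.25, 180, 180, 180, 180, 180].

### API

Orientations are given as a 3x3 rotation matrix whose columns are the frame's x, y, z axes.
In Python, from station import arm gives the robot as it stands.
- The arm moves only by the shell command python3 -m inch 'ROWS' [FORCE]. ROWS is JSON, a list of rows, each an object with "xyz": the shift along the tool's x, y, z each as a share of 0.4 m, from -1 to 1, a list of three; "yaw": the turn about the tool's z as a share of 120 degrees, from -1 to 1; "fingers": the closure, from 0 (fully open) to 1 (shut). In form: [{"xyz": [x, y, z], "yaw": yaw, "fingers": fingers}, ...]. A call has 1 to 5 rows; each row shifts and turns the commanded pose from where the row before left it, along the tool's axes as they then stand; what a row does not reach is not made up. A row lasts 1/8 s, in which the tool goes at most 62.5 mm and 10.7 degrees, less where a joint would pass 70% of its speed; a pose out of reach is approached as far as the arm can. A call with a number of a shift or a turn outside -1 to 1 is refused whole. A call with a gripper value outside its range is refused whole. The fingers move at their own pace and stop on an object; FORCE is the grip in N (left out, the last holds). Time passes only in rows, so rows that do not move let the fingers close. It gives the time, the measured TCP pose, the force, the opening and the grip force at its end, in the units of the state.
- arm.state(): the state, without advancing time (a new reading comes with each control period).
- arm.snapshot(name): name is "side" or "top" or "wrist"; returns (picture, depth): 420x560x3 uint8, blue, green, red; 420x560 float32, m along the optical axis (not along the pixel's ray), 0 where there is no reading.
- arm.get_calibration(name): a dict with "fovy" (degrees; the focal length in pixels is half the picture's height over the tangent of half this angle, whatever the lens; pixels are square), "cx", "cy" (the principal point, pixels), "rvec" (rotation vector, rad) and "tvec" (3), from world to camera coordinates, as OpenCV has them. Camera axes: x right, y down, z forward; pixel columns grow to the right and rows downward; lengths in m; the calibration is good to about 2 mm. A picture is of the moment at which its call begins: read the wrist's pose just before it. get_calibration takes no time and is no camera call; for the wrist camera it gives the pose at the moment of the call.
- arm.hand_in(): hands the job in; it is judged then, once.
Trained networks look in the newest picture that a camera, given by its name, has taken for a name from the list of things; names that differ only in an ending like _2 or _b are one class to them, and where a whole thing is asked for, a point or a joint stands for the part that bears it (a point fixed in the world has none). Each returns a list of dicts, best first, with "score" (0 to 1); they miss things now and then, are a little off and sometimes report something else, mostly with a low value. They report only what shows in the picture. A call takes as long as a camera call. They do not tell look-alikes from the thing itself.
- arm.search_frame(camera, label): "point" ([column, row] in pixels, amid what is visible of it).
- arm.pinpoint(camera, label): "point" ([column, row] in pixels: a listed point, or the origin of a listed thing).
The state is a dict: "clock": time; "joint_pos": joint angles; "joint_velocities": joint speeds; "tau": joint torques, N m; "eef_pos": TCP position; "tool_rot": TCP orientation; "wrist_force": force on the tool from outside, world axes, zero at the start; "wrist_torque": the same for the moment, N m; "finger_gap": finger opening in m; "grasp_force": force on a finger pad.
Only numpy, scipy, OpenCV 4.12 (cv2) and the standard library are available. Lean on these libraries where they do the work, as an engineer would, in place of code of your own. Each camera call takes 0.05 s, during which the arm holds its last target. There are 200 camera calls.

### The job

Change the warmer over to the yellow plate: push the red changeover lever under the wire guard from blue to its centre off notch and let it rest there for over a second, then, with the power still off, slide the lidded saucepan sideways to sit inside the yellow ring, neither lifting nor tipping it, and let go of it. Only then put the lever fully over into the yellow notch. Work the lever gently, never ramming it, and leave the other things on the bench where they are.

Things in the scene. Friction and masses are not known exactly. Their poses are not given: they have to be found in the camera images.
- switch: grey changeover switch box, fixed, 170 mm wide; origin under its centre on the bench, x to its back (its front, -x, faces roughly to the robot), y to its left seen from the robot, z up. Its face slopes 40 deg: face normal (-sin 40, 0, cos 40 deg) here. Marked blue at the left (+y), yellow at the right (-y), white (off) in the middle
- guard_edge (a point): middle of the lower front edge of a wire guard, at (-65, 0, 245) mm in the switch frame, axes as the switch. The guard, 182 mm wide, 6 mm bars 44 mm apart (side bars blue and yellow), runs level from here to the box's back above the lever, on two posts at the back; so the lever is reached from the front only, the gripper leaning back toward the robot about 35 to 45 deg from vertical, along the face normal
- lever_pivot (a point): point on the lever's hinge axis, at (0, 0, 75) mm in the switch frame, 5 mm below the sloping face; its axes are those of the switch
- lever_grip (a point): point on the axis of the red lever grip, 95 mm from the pivot. The grip is a round bar 18 mm in diameter reaching from 53 to 121 mm from the pivot; below it is a 12 mm steel stem
- lever (a joint): lever angle, rad: 0 = centre off (along the face normal), -0.5 = blue notch (leans to switch +y; the start), +0.5 = yellow notch (leans to -y); swings in the plane of face normal and switch y. A sprung cam pulls it to the nearest notch: resistance of some 4 to 10 N at the grip, then at about 0.25 rad either side of centre it snaps ahead into the next notch. Hard stops at +-0.56
- tray: black warming tray, fixed, 220 x 400 mm, flat level top at 22 mm; origin under its centre on the bench, y along its length
- blue_plate: flat plate mark on the tray top, dark disc 150 mm across inside an 8 mm wide blue ring (under 1 mm thick, no edge to catch); origin at its centre at the tray top. The pan starts here; the plates lie 190 mm apart along the tray, either one may be on the left
- yellow_plate: the same with a yellow ring: where the pan must go
- pan: lidded steel saucepan, 120 mm base diameter, lid top at 70 mm and black lid knob (24 mm) to 84 mm above its base, 0.4 to 0.8 kg; origin at the centre of its underside, handle along its own -x, roughly toward the robot, z up
- pan_handle (a point): good grasp point on the pan's black handle, 105 mm from the pan's axis and 48 mm above its base; the handle is a bar 20 mm wide and 14 mm thick from 55 to 180 mm from the pan's axis; axes as the pan
- bowl: empty red ceramic egg bowl, 140 mm across, 60 mm high, to be left alone; origin under its centre
- scoop: stainless steel feed scoop lying on the bench, pan 100 x 70 x 40 mm with a 90 mm handle toward its own -x, to be left alone; origin under its centre
- watering_can: green plastic watering can, body 150 mm across and 140 mm high, spout toward its own +x to 180 mm height, to be left alone; origin under its centre
- grit_jar: amber jar, 80 mm across, 120 mm high, to be left alone; origin under its centre
- mug: white mug, 80 mm across, 90 mm high, to be left alone; origin under its centre
Mind the look-alikes: they are no part of the job. What is shaped like the pan but green is not meant.

How it is judged:
By the outcome, as a careful person would: the job done as asked, in the order asked, and still so for the second after the job is handed in, with the robot touching nothing.
It also fails if it takes over 67 s, if anything falls off the work surface, if the arm or the gripper's body presses on something with over 40 N, if the wrist force passes 120 N, or if a joint passes its speed limit or range.

## Working session

There is one attempt and no reset: what is moved stays moved. The work goes in short steps, Python scripts to look and compute and a shell command to move; the robot and the scene stay as the last step left them, time stands still between calls to the robot, and variables do not carry over. Pictures are saved under pics/ and viewed, at most 10 in all, crops included, and the job is handed in when it is done.

```bash
ls; mkdir -p pics
cat > h.py <<'E'
import numpy as np, cv2
from station import arm
def cal(n):
    c=arm.get_calibration(n); f=210/np.tan(np.radians(c["fovy"])/2)
    R=cv2.Rodrigues(np.array(c["rvec"],float))[0]; return f,c["cx"],c["cy"],R,np.array(c["tvec"],float).ravel()
def ray(n,p,C=None):
    f,cx,cy,R,t=C or cal(n); d=R.T@np.array([(p[0]-cx)/f,(p[1]-cy)/f,1]); return -R.T@t,d
def atz(n,p,z,C=None):
    o,d=ray(n,p,C); return o+d*(z-o[2])/d[2]
def atd(n,p,dep,C=None):
    o,d=ray(n,p,C); return o+d*dep
def proj(n,P,C=None):
    f,cx,cy,R,t=C or cal(n); q=R@np.asarray(P)+t; return np.array([f*q[0]/q[2]+cx,f*q[1]/q[2]+cy])
E
python3 - <<'E'
from h import *
np.set_printoptions(precision=3,suppress=True)
for n in ("top","side"):
    im,d=arm.snapshot(n); cv2.imwrite(f"pics/{n}0.png",im); np.save(f"pics/{n}0.npy",d)
    o,_=ray(n,(0,0)); print(n,o)
    for l in ["switch","guard_edge","lever_pivot","lever_grip","tray","blue_plate","yellow_plate","pan","pan_handle"]:
        print(l,[(np.round(r["point"]),round(r["score"],2)) for r in arm.pinpoint(n,l)[:3]])
E
```

```text
pics
top [ 0.2   -0.03   2.039]
switch [(array([333., 172.]), 0.74)]
guard_edge [(array([332., 174.]), 0.61), (array([354., 238.]), 0.28)]
lever_pivot [(array([338., 171.]), 0.62)]
lever_grip []
tray [(array([209., 186.]), 0.9)]
blue_plate [(array([230., 180.]), 0.76)]
yellow_plate [(array([186., 189.]), 0.84)]
pan [(array([231., 188.]), 0.74), (array([202., 293.]), 0.61)]
pan_handle [(array([226., 208.]), 0.77), (array([210., 265.]), 0.66), (array([235., 183.]), 0.19)]
side [-0.343  0.914  1.152]
switch [(array([281., 198.]), 0.82), (array([185., 277.]), 0.24)]
guard_edge [(array([288., 160.]), 0.95)]
lever_pivot [(array([282., 186.]), 0.97)]
lever_grip [(array([173., 347.]), 0.69), (array([276., 179.]), 0.57)]
tray [(array([203., 267.]), 0.72)]
blue_plate [(array([217., 246.]), 0.71)]
yellow_plate [(array([187., 276.]), 0.56), (array([280., 188.]), 0.28)]
pan [(array([291., 328.]), 0.96), (array([221., 249.]), 0.6)]
pan_handle [(array([273., 301.]), 0.8), (array([235., 247.]), 0.79)]
```

View pics/top0.png

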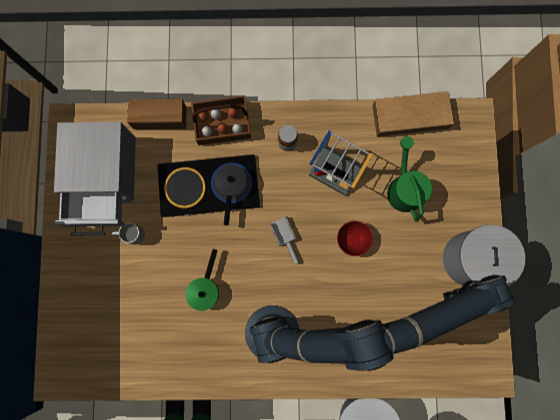

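View pics/side0.png

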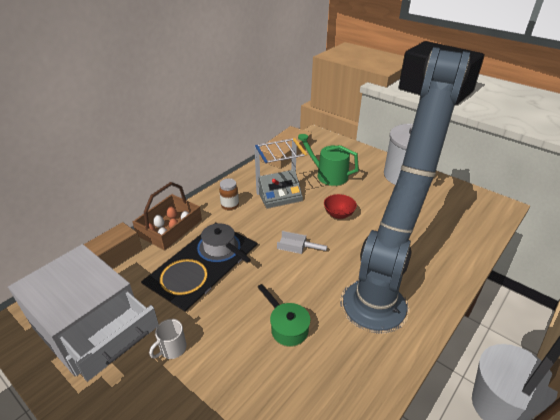

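Run:
```python
from h import *
np.set_printoptions(precision=3,suppress=True)
d=np.load("pics/top0.npy")
for nm,p,z in [("switch",(333,172),0),("tray",(209,186),.022),("blue",(230,180),.022),("yel",(186,189),.022),("pan",(231,188),.022),("handle",(226,208),.07),("gedge",(332,174),.245),("pivot",(338,171),.075)]:
    print(nm,atz("top",p,z)[:2])
for nm,p,z in [("switch",(281,198),0),("tray",(203,267),.022),("blue",(217,246),.022),("yel",(187,276),.022),("pan",(221,249),.022),("handle",(235,247),.07),("gedge",(288,160),.245),("pivot",(282,186),.075)]:
    print(nm,atz("side",p,z)[:2])
print(arm.state())
```

```text
switch [ 0.64  -0.258]
tray [0.584 0.247]
blue [0.608 0.162]
yel [0.573 0.34 ]
pan [0.575 0.158]
handle [0.486 0.173]
gedge [ 0.58  -0.227]
pivot [ 0.628 -0.269]
switch [ 0.628 -0.256]
tray [0.559 0.273]
blue [0.601 0.163]
yel [0.57 0.34]
pan [0.577 0.164]
handle [0.506 0.155]
gedge [ 0.563 -0.221]
pivot [ 0.617 -0.25 ]
{'clock': 1.0, 'joint_pos': array([74.661, 26.848, -2.786, 87.805,  1.383, 65.374, -4.715]), 'joint_velocities': array([-0.062,  0.098, -0.029,  0.06 , -0.086, -0.026, -0.01 ]), 'tau': array([ -0.001, -51.018,  -0.047, -23.802,   0.011,   0.001,   0.   ]), 'eef_pos': array([ 0.16 , -0.656,  0.405]), 'tool_rot': array([[ 0.972,  0.237,  0.   ],
       [ 0.237, -0.972, -0.   ],
       [ 0.   ,  0.   , -1.   ]]), 'wrist_force': array([ 0.129, -0.752, -0.739]), 'wrist_torque': array([-0.001, -0.039, -0.005]), 'grasp_force': 0.0, 'finger_gap': 0.08583538926588712}
```

The top view has the pan at about (231,183) on the blue plate, with the yellow plate to its left at (185,188). The switch and guard are at (340,165), turned about -27°, and the green look-alike is at (202,293). First I'll swing over facing the switch, then get a closer look.

```bash
python3 -m inch '[{"xyz":[0.12,-0.06,-0.03],"yaw":0.034,"fingers":0},{"xyz":[0.12,-0.06,-0.03],"yaw":0.034,"fingers":0},{"xyz":[0.12,-0.07,-0.03],"yaw":0.034,"fingers":0},{"xyz":[0.12,-0.075,-0.03],"yaw":0.034,"fingers":0},{"xyz":[0.11,-0.085,-0.03],"yaw":0.034,"fingers":0}]'
python3 - <<'E'
from h import *
print(arm.state()["joint_pos"],arm.state()["tool_rot"])
E
```

```text
clock: 1.62
eef_pos: [0.3832, -0.4926, 0.4653]
tool_rot: [[0.993, -0.119, 0.0], [-0.119, -0.993, -0.0], [0.0, 0.0, -1.0]]
wrist_force: [0.6, -0.1, 0.2]
finger_gap: 0.085
grasp_force: 0.0
[ 51.13758756  19.62084382  -3.85669537  90.6575439    1.37800257
  69.73389359 -49.82162853] [[ 9.92863335e-01 -1.19256949e-01  4.21991588e-04]
 [-1.19256772e-01 -9.92863356e-01 -4.21649026e-04]
 [ 4.69264561e-04  3.68314503e-04 -9.99999822e-01]]
```

```bash
python3 -m inch '[{"xyz":[0.06,-0.12,-0.02],"yaw":0.034,"fingers":1},{"xyz":[0.05,-0.12,-0.02],"yaw":0.034,"fingers":1},{"xyz":[0.03,-0.12,-0.02],"yaw":0.034,"fingers":1},{"xyz":[0.03,-0.12,-0.02],"yaw":0.034,"fingers":1},{"xyz":[0.02,-0.12,-0.02],"yaw":0.034,"fingers":1}]'
python3 - <<'E'
from h import *
np.set_printoptions(precision=3,suppress=True)
print(arm.state()["joint_pos"])
C=cal("wrist"); im,d=arm.snapshot("wrist"); cv2.imwrite("pics/w1.png",im); np.save("pics/w1.npy",d)
print(ray("wrist",(280,210),C))
for l in ["switch","guard_edge","lever_pivot","lever_grip"]:
    print(l,[(np.round(r["point"]),round(r["score"],2)) for r in arm.pinpoint("wrist",l)[:3]])
E
```

```text
clock: 2.25
eef_pos: [0.5175, -0.2782, 0.5053]
tool_rot: [[0.889, -0.458, 0.001], [-0.458, -0.889, -0.0], [0.001, 0.0, -1.0]]
wrist_force: [0.7, 0.3, 0.9]
finger_gap: 0.0002
grasp_force: 0.0
[ 30.06   14.896  -7.447  92.029   2.003  73.166 -94.969]
(array([ 0.576, -0.309,  0.474]), array([-0.238,  0.126, -0.963]))
switch [(array([228., 107.]), 0.81)]
guard_edge []
lever_pivot [(array([223., 106.]), 0.76), (array([ 11., 252.]), 0.55)]
lever_grip [(array([166., 151.]), 0.77)]
```

View pics/w1.png

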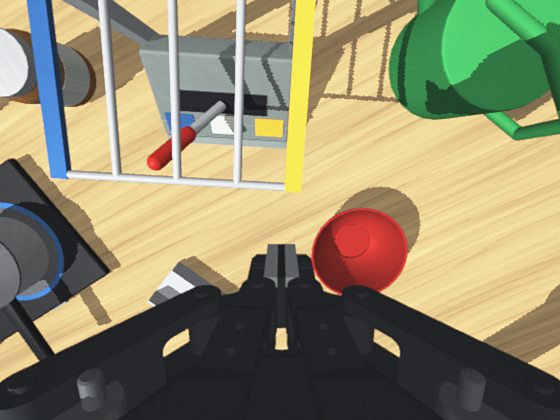

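The wrist view shows the guard's front edge from (58,177), blue, to (293,189), yellow. The red grip runs from (155,162) to (190,135) and the stem enters the slot at (222,106). I'll fit the switch frame from these points.

Run:
```python
from h import *
from scipy.optimize import least_squares
np.set_printoptions(precision=4,suppress=True)
C=cal("wrist"); D=np.load("pics/w1.npy")
a=atz("wrist",(58,176),.245,C); b=atz("wrist",(293,188),.245,C)
print(a,b,np.linalg.norm(a-b),(a+b)/2)
for p in [(178,178),(237,182),(116,174),(175,100),(115,90)]: print(p, atd("wrist",p,D[p[1],p[0]],C))
y=(a-b)/np.linalg.norm(a-b); yaw=np.arctan2(-y[0],y[1]); 
# fit
n=np.array([-np.sin(np.radians(40)),0,np.cos(np.radians(40))])
lev=lambda s,q: np.array([0,0,.075])+s*(np.cos(q)*n+np.sin(q)*np.array([0,-1,0]))
obs=[((58,176),(-.065,.088,.245)),((293,188),(-.065,-.088,.245)),((157,161),lev(.118,-.5)),((191,133),lev(.053,-.5))]
def W(v,p): c,s=np.cos(v[2]),np.sin(v[2]); return np.array([v[0]+c*p[0]-s*p[1],v[1]+s*p[0]+c*p[1],p[2]])
f=lambda v: np.concatenate([proj("wrist",W(v,p),C)-np.array(u) for u,p in obs])
r=least_squares(f,[.63,-.256,yaw]); print(np.degrees(yaw),r.x,np.degrees(r.x[2]),r.fun)
for q in (-.5,0,.5): print(q,W(r.x,lev(.095,q)),W(r.x,lev(.121,q)))
```

```text
[ 0.6163 -0.1466  0.245 ] [ 0.5292 -0.2973  0.245 ] 0.1740504848334055 [ 0.5728 -0.2219  0.245 ]
(178, 178) [ 0.5747 -0.2259  0.248 ]
(237, 182) [ 0.5526 -0.263   0.2487]
(116, 174) [ 0.5976 -0.1882  0.2497]
(175, 100) [ 0.6214 -0.253   0.2489]
(115, 90) [ 0.7238 -0.1195 -0.0018]
-30.04471381867239 [ 0.6281 -0.2557 -0.5264] -30.162052372148455 [ 0.5438  0.0654  3.0959  0.6693 -6.1819  3.5979  1.3175 -4.3715]
-0.5 [ 0.6047 -0.1894  0.1389] [ 0.5982 -0.1712  0.1563]
0 [ 0.5753 -0.225   0.1478] [ 0.5609 -0.2166  0.1677]
0.5 [ 0.5589 -0.2681  0.1389] [ 0.5399 -0.2715  0.1563]
```

```bash
python3 -m inch '[{"xyz":[0,0,-0.15],"yaw":0.024,"fingers":1},{"xyz":[0,0,-0.15],"yaw":0,"fingers":1},{"xyz":[0,0,-0.15],"yaw":0,"fingers":1},{"xyz":[0,0,-0.15],"yaw":0,"fingers":1},{"xyz":[0,0,-0.15],"yaw":0,"fingers":1}]'
python3 - <<'E'
from h import *
np.set_printoptions(precision=3,suppress=True)
print(arm.state()["joint_pos"])
E
```

```text
clock: 3.12
eef_pos: [0.5152, -0.2815, 0.8067]
tool_rot: [[0.864, -0.503, -0.0], [-0.503, -0.864, -0.001], [0.0, 0.001, -1.0]]
wrist_force: [0.6, -0.7, 0.4]
finger_gap: -0.0001
grasp_force: 0.0
[ 28.112  15.922  -5.656  52.901   1.724 111.222 -96.927]
```

```bash
python3 -m inch '[{"xyz":[0,0,-0.1],"yaw":0,"fingers":1},{"xyz":[0,0,-0.1],"yaw":0,"fingers":1}]'
python3 - <<'E'
from h import *
np.set_printoptions(precision=3,suppress=True)
print(arm.state()["joint_pos"],arm.state()["tool_rot"])
E
```

```text
clock: 3.38
eef_pos: [0.5054, -0.2772, 0.8417]
tool_rot: [[0.863, -0.505, 0.027], [-0.505, -0.863, -0.016], [0.032, -0.0, -1.0]]
wrist_force: [0.8, 0.4, -0.4]
finger_gap: -0.0001
grasp_force: 0.0
[ 13.152  15.741  18.506  49.322  -5.442 113.801 -91.68 ] [[ 0.863 -0.505  0.027]
 [-0.505 -0.863 -0.016]
 [ 0.032 -0.    -1.   ]]
```

```bash
for i in 1; do python3 -m inch '[{"xyz":[0.05,0,-0.1],"yaw":0,"fingers":1},{"xyz":[0.05,0,-0.1],"yaw":0,"fingers":1},{"xyz":[0.05,0,-0.1],"yaw":0,"fingers":1}]'; done
python3 - <<'E'
from h import *
np.set_printoptions(precision=3,suppress=True)
print(arm.state()["joint_pos"],arm.state()["tool_rot"])
E
python3 -m inch '[{"xyz":[0,0,0.1],"yaw":0,"fingers":1}]'
```

```text
clock: 3.75
eef_pos: [0.513, -0.283, 0.8801]
tool_rot: [[0.855, -0.504, 0.12], [-0.5, -0.864, -0.066], [0.137, -0.004, -0.991]]
wrist_force: [0.0, 0.9, -0.4]
finger_gap: 0.0
grasp_force: 0.0
[ 15.245  17.834  17.523  41.162  -6.205 113.777 -91.587] [[ 0.855 -0.504  0.12 ]
 [-0.5   -0.864 -0.066]
 [ 0.137 -0.004 -0.991]]
clock: 3.88
eef_pos: [0.5163, -0.2857, 0.8438]
tool_rot: [[0.854, -0.505, 0.128], [-0.5, -0.863, -0.071], [0.146, -0.004, -0.989]]
wrist_force: [1.4, -0.3, 0.5]
finger_gap: -0.0
grasp_force: 0.0
```

```bash
python3 -m inch '[{"xyz":[0.03,0,-0.15],"yaw":0,"fingers":1},{"xyz":[0.03,0,-0.15],"yaw":0,"fingers":1},{"xyz":[0.03,0,-0.15],"yaw":0,"fingers":1},{"xyz":[0.03,0,-0.15],"yaw":0,"fingers":1},{"xyz":[0.03,0,-0.15],"yaw":0,"fingers":1}]'
python3 - <<'E'
from h import *
np.set_printoptions(precision=3,suppress=True)
print(arm.state()["joint_pos"])
E
```

```text
clock: 4.5
eef_pos: [0.4457, -0.2463, 0.9753]
tool_rot: [[0.814, -0.5, 0.297], [-0.474, -0.866, -0.16], [0.337, -0.01, -0.941]]
wrist_force: [0.5, 0.5, -0.3]
finger_gap: -0.0004
grasp_force: 0.0
[ 11.073  13.037  22.818  34.255  -6.992 113.784 -91.559]
```

```bash
python3 -m inch '[{"xyz":[0.06,0,-0.14],"yaw":0,"fingers":1},{"xyz":[0.06,0,-0.14],"yaw":0,"fingers":1},{"xyz":[0.06,0,-0.14],"yaw":0,"fingers":1},{"xyz":[0.06,0,-0.14],"yaw":0,"fingers":1},{"xyz":[0.06,0,-0.14],"yaw":0,"fingers":1}]'
python3 - <<'E'
from h import *
np.set_printoptions(precision=3,suppress=True)
print(arm.state()["joint_pos"])
E
```

```text
clock: 5.12
eef_pos: [0.3747, -0.2105, 1.0605]
tool_rot: [[0.728, -0.498, 0.471], [-0.427, -0.867, -0.256], [0.536, -0.015, -0.844]]
wrist_force: [-0.2, 0.0, 0.6]
finger_gap: 0.0001
grasp_force: 0.0
[  7.488  10.208  29.071  24.51   -9.027 113.784 -91.446]
```

```bash
python3 -m inch '[{"xyz":[0.08,0.01,-0.13],"yaw":0,"fingers":1},{"xyz":[0.08,0.01,-0.13],"yaw":0,"fingers":1},{"xyz":[0.08,0.01,-0.13],"yaw":0,"fingers":1}]'
python3 - <<'E'
from h import *
np.set_printoptions(precision=3,suppress=True)
print(arm.state()["joint_pos"])
E
```

```text
clock: 5.5
eef_pos: [0.3258, -0.1985, 1.1029]
tool_rot: [[0.66, -0.497, 0.563], [-0.39, -0.868, -0.309], [0.642, -0.016, -0.767]]
wrist_force: [0.2, -0.4, 0.8]
finger_gap: -0.0
grasp_force: 0.0
[  9.556   9.198  30.789  17.97  -11.862 113.784 -90.581]
```

```bash
cat >> h.py <<'E'
SW=np.array([.6281,-.2557,-.5264])
n40=np.array([-np.sin(np.radians(40)),0,np.cos(np.radians(40))]); p40=np.array([n40[2],0,-n40[0]])
def W(p,v=None):
    v=SW if v is None else v; c,s=np.cos(v[2]),np.sin(v[2]); return np.array([v[0]+c*p[0]-s*p[1],v[1]+s*p[0]+c*p[1],p[2]])
def swtip(h,y,off=0): # fingertip target in world
    return W(np.array([0,0,.075])+h*n40+off*p40+np.array([0,y,0]))
def inv(P):
    d=np.asarray(P)-W((0,0,0)); c,s=np.cos(SW[2]),np.sin(SW[2]); q=np.array([c*d[0]+s*d[1],-s*d[0]+c*d[1],d[2]])-[0,0,.075]; return q@n40,q[1],q@p40
def go(T,L=.173):
    s=arm.state(); R=np.array(s["tool_rot"]); d=R.T@(np.asarray(T)-R[:,2]*L-np.array(s["eef_pos"])); return d/.4
def tip(L=.173):
    s=arm.state(); return np.array(s["eef_pos"])+np.array(s["tool_rot"])[:,2]*L
E
python3 - <<'E'
from h import *
np.set_printoptions(precision=4,suppress=True)
print(go(swtip(.3,.11,-.004)),swtip(.3,.11,-.004)-.173*arm.state()["tool_rot"][:,2])
print(go(swtip(.085,.1,-.004)),swtip(.085,.1,-.004)-.173*arm.state()["tool_rot"][:,2])
E
```

```text
[-1.1068 -0.4977  1.2619] [ 0.4166 -0.0088  0.4349]
[-1.106  -0.464   1.7989] [ 0.531  -0.0869  0.2702]
```

```bash
for k in 1 2; do python3 -m inch '[{"xyz":[-0.092,-0.042,0.105],"yaw":0,"fingers":1},{"xyz":[-0.092,-0.042,0.105],"yaw":0,"fingers":1},{"xyz":[-0.092,-0.042,0.105],"yaw":0,"fingers":1},{"xyz":[-0.092,-0.042,0.105],"yaw":0,"fingers":1},{"xyz":[-0.092,-0.042,0.105],"yaw":0,"fingers":1}]'; done
python3 - <<'E'
from h import *
np.set_printoptions(precision=4,suppress=True)
print(arm.state()["joint_pos"])
print(go(swtip(.3,.11,-.004)),inv(tip()))
E
```

```text
clock: 6.12
eef_pos: [0.3572, -0.1248, 0.8755]
tool_rot: [[0.646, -0.513, 0.565], [-0.417, -0.857, -0.301], [0.639, -0.041, -0.768]]
wrist_force: [0.2, -0.6, -0.3]
finger_gap: 0.0003
grasp_force: 0.0
clock: 6.75
eef_pos: [0.4002, -0.0401, 0.6]
tool_rot: [[0.646, -0.515, 0.564], [-0.419, -0.856, -0.302], [0.638, -0.041, -0.769]]
wrist_force: [0.2, -0.2, -0.7]
finger_gap: 0.0003
grasp_force: 0.0
[ -14.2604  -14.9591    5.1178  113.6462   31.1447   51.9206 -143.8692]
[-0.2682 -0.0689  0.3169] (np.float64(0.42554743071544077), np.float64(0.07565471767698155), np.float64(0.10273870732236279))
```

```bash
python3 -m inch '[{"xyz":[-0.089,-0.023,0.105],"yaw":0,"fingers":1},{"xyz":[-0.089,-0.023,0.105],"yaw":0,"fingers":1},{"xyz":[-0.089,-0.023,0.105],"yaw":0,"fingers":1}]'
python3 - <<'E'
from h import *
np.set_printoptions(precision=4,suppress=True)
print(arm.state()["joint_pos"])
print(go(swtip(.085,.1,-.004)),inv(tip()))
E
```

```text
clock: 7.12
eef_pos: [0.4092, -0.0173, 0.501]
tool_rot: [[0.643, -0.513, 0.568], [-0.406, -0.858, -0.315], [0.649, -0.028, -0.76]]
wrist_force: [-0.5, -0.2, 0.1]
finger_gap: -0.0
grasp_force: 0.0
[  12.8736   -9.5007  -20.6357  122.099    33.7332   38.0227 -151.5721]
[-0.1129  0.0076  0.6666] (np.float64(0.35205170087691023), np.float64(0.09838492135774157), np.float64(0.038717308707302805))
```

```bash
R5='x'; python3 -m inch '[{"xyz":[0,0,0],"yaw":-0.088,"fingers":1},{"xyz":[0,0,0],"yaw":-0.088,"fingers":1},{"xyz":[0,0,0],"yaw":-0.088,"fingers":1},{"xyz":[0,0,0],"yaw":-0.088,"fingers":1},{"xyz":[0,0,0],"yaw":-0.088,"fingers":1}]'; python3 -m inch '[{"xyz":[0,0,0],"yaw":-0.088,"fingers":1},{"xyz":[0,0,0],"yaw":-0.088,"fingers":1},{"xyz":[0,0,0],"yaw":-0.088,"fingers":1},{"xyz":[0,0,0],"yaw":-0.088,"fingers":1},{"xyz":[0,0,0],"yaw":-0.088,"fingers":1}]' >/dev/null;  python3 -m inch '[{"xyz":[0,0,0],"yaw":-0.088,"fingers":1},{"xyz":[0,0,0],"yaw":-0.088,"fingers":1},{"xyz":[0,0,0],"yaw":-0.088,"fingers":1},{"xyz":[0,0,0],"yaw":-0.088,"fingers":1},{"xyz":[0,0,0],"yaw":-0.088,"fingers":1}]' >/dev/null; python3 -m inch '[{"xyz":[0,0,0],"yaw":-0.088,"fingers":1},{"xyz":[0,0,0],"yaw":-0.08,"fingers":1}]'
python3 - <<'E'
from h import *
np.set_printoptions(precision=4,suppress=True)
print(arm.state()["joint_pos"])
print(go(swtip(.3,.11,-.004)),inv(tip()))
E
```

```text
clock: 7.75
eef_pos: [0.4094, -0.0185, 0.5033]
tool_rot: [[0.796, 0.203, 0.57], [0.441, -0.84, -0.317], [0.414, 0.504, -0.758]]
wrist_force: [0.6, 0.0, -0.0]
finger_gap: -0.0001
grasp_force: 0.0
clock: 9.25
eef_pos: [0.4094, -0.0185, 0.5032]
tool_rot: [[-0.63, 0.528, 0.57], [0.424, 0.848, -0.317], [-0.651, 0.042, -0.758]]
wrist_force: [0.4, -0.1, -0.1]
finger_gap: -0.0
grasp_force: 0.0
[-10.3439 -10.2375  -0.7717 122.8619  39.4409  41.2429  21.8331]
[0.1158 0.0241 0.132 ] (np.float64(0.35320239220484106), np.float64(0.09737398586268992), np.float64(0.04114686092753156))
```

```bash
python3 -m inch '[{"xyz":[0.06,0.012,0.06],"yaw":-0.028,"fingers":1},{"xyz":[0.06,0.012,0.06],"yaw":0,"fingers":1},{"xyz":[0,0,0],"yaw":0,"fingers":1}]'
python3 - <<'E'
from h import *
np.set_printoptions(precision=4,suppress=True)
print(arm.state()["joint_pos"])
print(go(swtip(.085,.105,-.004)),inv(tip()))
E
```

```text
clock: 9.62
eef_pos: [0.4102, -0.006, 0.4336]
tool_rot: [[-0.661, 0.493, 0.566], [0.377, 0.87, -0.318], [-0.649, 0.003, -0.761]]
wrist_force: [-0.2, -0.3, 0.3]
finger_gap: -0.0
grasp_force: 0.0
[ -9.5693  -5.6886  -3.4543 128.7841  48.877   35.0211  11.6182]
[-0.0069 -0.0132  0.5462] (np.float64(0.30347802095566245), np.float64(0.10813856865159545), np.float64(-0.008523775383275561))
```

```bash
python3 -m inch '[{"xyz":[0,0,0.1],"yaw":0,"fingers":1},{"xyz":[0,0,0.1],"yaw":0,"fingers":1},{"xyz":[-0.003,-0.006,0.1],"yaw":0,"fingers":1},{"xyz":[-0.003,-0.006,0.1],"yaw":0,"fingers":1},{"xyz":[0,0,0],"yaw":0,"fingers":1}]'
python3 - <<'E'
from h import *
np.set_printoptions(precision=4,suppress=True)
print(arm.state()["joint_pos"])
print(go(swtip(.085,.1,-.004)),inv(tip()))
C=cal("wrist"); im,d=arm.snapshot("wrist"); 
im2,d2=arm.snapshot("side"); c=im2[120:240,200:360]; print(proj("side",tip()),proj("side",swtip(.095*.878,.0455)))
cv2.imwrite("pics/m2.png",np.hstack([cv2.resize(im,(400,300)),cv2.resize(c,(400,300),interpolation=cv2.INTER_CUBIC)]))
E
```

```text
clock: 10.25
eef_pos: [0.5025, -0.063, 0.3151]
tool_rot: [[-0.657, 0.495, 0.568], [0.378, 0.869, -0.32], [-0.652, 0.004, -0.758]]
wrist_force: [-0.4, -0.4, 1.0]
finger_gap: 0.0002
grasp_force: 0.0
[ -5.6927  13.4537   3.2474 127.3065  80.7336  19.8303 -16.3216]
[ 0.0093 -0.0135  0.1448] (np.float64(0.14301274395563088), np.float64(0.10493489600155351), np.float64(-0.0009849905585618546))
[264.2319 179.8541] [275.2368 181.15  ]
```

View pics/m2.png

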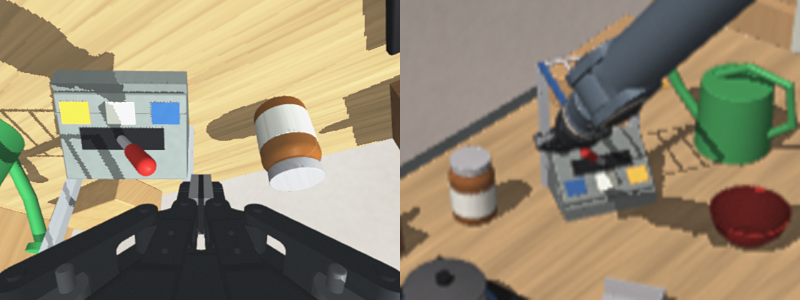

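The wrist view shows the lever leaning toward blue, its tip at about (203,231), with the closed fingers on its blue side. The side view shows the gripper clear of the guard. I'll check the predicted tip against this before pushing.

```bash
python3 - <<'E'
from h import *
C=cal("wrist")
print(proj("wrist",swtip(.106,.058),C), proj("wrist",swtip(0.06,0.033),C),proj("wrist",tip(),C))
E
python3 -m inch '[{"xyz":[0.002,-0.005,0.065],"yaw":0,"fingers":1},{"xyz":[0.002,-0.005,0.065],"yaw":0,"fingers":1},{"xyz":[0,0,0],"yaw":0,"fingers":1}]' 40
python3 - <<'E'
from h import *
np.set_printoptions(precision=4,suppress=True)
print(arm.state()["joint_pos"],inv(tip()))
E
```

```text
[201.60956603 236.1010419 ] [182.61547179 214.0578096 ] [280.80671005 263.53158071]
clock: 10.72
eef_pos: [0.5279, -0.081, 0.2758]
tool_rot: [[-0.657, 0.493, 0.57], [0.377, 0.87, -0.318], [-0.653, 0.006, -0.758]]
wrist_force: [-1.4, -0.5, 0.1]
finger_gap: 0.0004
grasp_force: 0.0
[ -4.0353  19.5783   4.3816 125.8867  96.7485  17.4091 -31.3618] (np.float64(0.09294833758797294), np.float64(0.10276968797156479), np.float64(-0.0023245556294863023))
```

```bash
python3 -m inch '[{"xyz":[0,-0.015,0],"yaw":0,"fingers":1},{"xyz":[0,-0.015,0],"yaw":0,"fingers":1},{"xyz":[0,-0.015,0],"yaw":0,"fingers":1},{"xyz":[0,-0.015,0],"yaw":0,"fingers":1},{"xyz":[0,-0.0,0],"yaw":0,"fingers":1}]'
python3 - <<'E'
from h import *
np.set_printoptions(precision=4,suppress=True)
print(inv(tip()))
E
```

```text
clock: 11.35
eef_pos: [0.5156, -0.1022, 0.2748]
tool_rot: [[-0.658, 0.493, 0.569], [0.378, 0.87, -0.317], [-0.652, 0.006, -0.759]]
wrist_force: [-0.9, 0.4, 0.1]
finger_gap: -0.0001
grasp_force: 0.0
(np.float64(0.09219574690735421), np.float64(0.0781818997771239), np.float64(-0.003135469837151017))
```

```bash
python3 -m inch '[{"xyz":[0,-0.01,0],"yaw":0,"fingers":1},{"xyz":[0,-0.01,0],"yaw":0,"fingers":1},{"xyz":[0,-0.01,0],"yaw":0,"fingers":1}]'
python3 -m inch '[{"xyz":[0,-0.01,0],"yaw":0,"fingers":1},{"xyz":[0,-0.01,0],"yaw":0,"fingers":1}]'
python3 - <<'E'
from h import *
np.set_printoptions(precision=4,suppress=True)
print(inv(tip()))
im,d=arm.snapshot("wrist"); cv2.imwrite("pics/m3.png",im[100:400,80:480])
E
```

```text
clock: 11.72
eef_pos: [0.5121, -0.1068, 0.276]
tool_rot: [[-0.662, 0.48, 0.576], [0.372, 0.877, -0.303], [-0.651, 0.014, -0.759]]
wrist_force: [-2.2, 15.4, 10.8]
finger_gap: -0.0001
grasp_force: 8.9
clock: 11.98
eef_pos: [0.5097, -0.1099, 0.2768]
tool_rot: [[-0.664, 0.471, 0.58], [0.369, 0.882, -0.294], [-0.65, 0.019, -0.759]]
wrist_force: [-1.6, 24.2, 16.1]
finger_gap: -0.0001
grasp_force: 13.6
(np.float64(0.09459890042635447), np.float64(0.07299791190146704), np.float64(-0.003227392735503161))
```

View pics/m3.png

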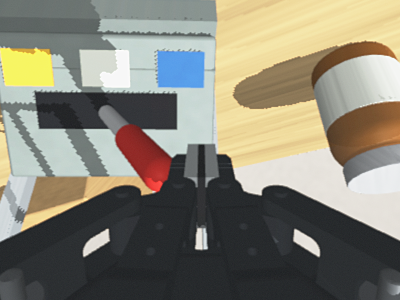

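The lever end is bearing on the slanted finger knuckle: the force points along the tool axis and is about 29 N. I'll back off and use the open fingers' flat inner face instead.

```bash
python3 -m inch '[{"xyz":[0,0.04,-0.01],"yaw":0,"fingers":1},{"xyz":[0,0.03,-0.06],"yaw":0,"fingers":1},{"xyz":[0,0,-0.08],"yaw":0,"fingers":0},{"xyz":[0,0,-0.08],"yaw":0,"fingers":0},{"xyz":[0,0,0],"yaw":0,"fingers":0}]'
python3 - <<'E'
from h import *
np.set_printoptions(precision=4,suppress=True)
s=arm.state();print(s["tool_rot"],s["joint_pos"]);print(inv(tip()),go(swtip(.10,.052,-.004)))
im,d=arm.snapshot("wrist"); cv2.imwrite("pics/m4.png",im)
E
```

```text
clock: 12.65
eef_pos: [0.4671, -0.0654, 0.346]
tool_rot: [[-0.656, 0.492, 0.572], [0.378, 0.87, -0.316], [-0.654, 0.008, -0.757]]
wrist_force: [-0.2, 0.4, -0.2]
finger_gap: 0.0545
grasp_force: 0.0
[[-0.656   0.4925  0.5719]
 [ 0.3775  0.8703 -0.3164]
 [-0.6535  0.0084 -0.7569]] [ -7.0422   7.2216   4.6931 129.836   71.7165  20.4726  -6.4198]
(np.float64(0.18554243761318906), np.float64(0.08607674369487095), np.float64(-0.003295197424907123)) [ 0.005  -0.0881  0.2126]
```

View pics/m4.png

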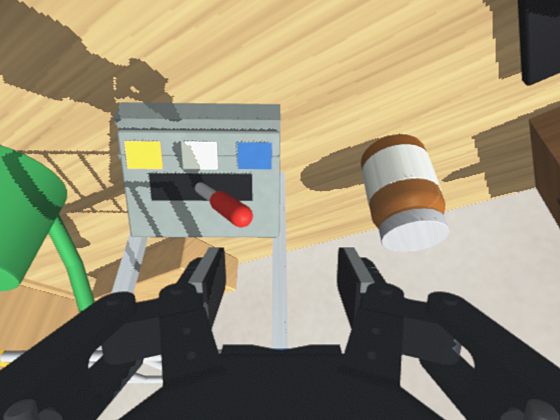

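```bash
python3 -m inch '[{"xyz":[0,-0.045,0],"yaw":0,"fingers":0},{"xyz":[0.002,-0.043,0.0],"yaw":0,"fingers":0},{"xyz":[0.003,0,0.09],"yaw":0,"fingers":0},{"xyz":[0,0,0.09],"yaw":0,"fingers":0},{"xyz":[0,0,0],"yaw":0,"fingers":0}]'
python3 -m inch '[{"xyz":[0,0,0.05],"yaw":0,"fingers":0},{"xyz":[0,0,0.05],"yaw":0,"fingers":0},{"xyz":[0,-0.0,0],"yaw":0,"fingers":0}]'
python3 - <<'E'
from h import *
np.set_printoptions(precision=4,suppress=True)
s=arm.state();print(s["joint_pos"]);print(inv(tip()))
im,d=arm.snapshot("wrist"); cv2.imwrite("pics/m5.png",im[100:400,80:480])
E
```

```text
clock: 13.32
eef_pos: [0.4893, -0.1205, 0.2859]
tool_rot: [[-0.661, 0.496, 0.564], [0.379, 0.869, -0.319], [-0.648, 0.003, -0.762]]
wrist_force: [0.2, -0.4, -0.3]
finger_gap: 0.0853
grasp_force: 0.0
clock: 13.7
eef_pos: [0.5119, -0.1321, 0.2577]
tool_rot: [[-0.658, 0.495, 0.567], [0.379, 0.869, -0.318], [-0.65, 0.005, -0.76]]
wrist_force: [0.1, 0.5, 0.2]
finger_gap: 0.0852
grasp_force: 0.0
[  4.0456  20.925    2.6658 127.4491 114.6854  15.2492 -44.223 ]
(np.float64(0.07148752212721803), np.float64(0.050153481641398864), np.float64(-0.005400616933236624))
```

View pics/m5.png

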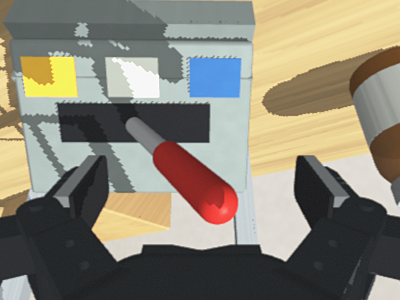

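The lever now sits between the open fingers, with its tip at about (218,205) in the crop. I'll push slowly toward the centre.

```bash
python3 -m inch '[{"xyz":[0,-0.02,0],"yaw":0,"fingers":0},{"xyz":[0,-0.015,0],"yaw":0,"fingers":0},{"xyz":[0,-0.01,0],"yaw":0,"fingers":0},{"xyz":[0,-0.01,0],"yaw":0,"fingers":0},{"xyz":[0,0,0],"yaw":0,"fingers":0}]'
python3 - <<'E'
from h import *
print(inv(tip()))
E
python3 -m inch '[{"xyz":[0,-0.01,0],"yaw":0,"fingers":0},{"xyz":[0,-0.01,0],"yaw":0,"fingers":0}]'
python3 - <<'E'
from h import *
print(inv(tip()))
E
```

```text
clock: 14.38
eef_pos: [0.5015, -0.1506, 0.2579]
tool_rot: [[-0.658, 0.494, 0.569], [0.378, 0.87, -0.318], [-0.651, 0.006, -0.759]]
wrist_force: [0.6, -0.2, -0.1]
finger_gap: 0.0853
grasp_force: 0.0
(np.float64(0.07146534589027567), np.float64(0.029166084493745366), np.float64(-0.004737128746186224))
clock: 14.62
eef_pos: [0.4979, -0.157, 0.2579]
tool_rot: [[-0.659, 0.492, 0.57], [0.377, 0.871, -0.316], [-0.651, 0.007, -0.759]]
wrist_force: [1.5, 4.3, 1.9]
finger_gap: 0.0856
grasp_force: 2.2
(np.float64(0.07139273775210017), np.float64(0.022172177367903598), np.float64(-0.004795912966103738))
```

```bash
for k in 1 2 3; do python3 -m inch '[{"xyz":[0,-0.007,0],"yaw":0,"fingers":0},{"xyz":[0,-0.007,0],"yaw":0,"fingers":0}]' | grep -E "clock|wrist"; 
python3 -c "
from h import *
print(inv(tip()))"; done
```

```text
clock: 14.88
wrist_force: [1.9, 9.5, 3.7]
(np.float64(0.0719134827025728), np.float64(0.0206214606203029), np.float64(-0.004681554855358067))
clock: 15.12
wrist_force: [2.1, 15.6, 8.6]
(np.float64(0.07248618897780053), np.float64(0.018944153330502995), np.float64(-0.004571836739447499))
clock: 15.38
wrist_force: [-0.1, 8.1, 2.5]
(np.float64(0.07228069219219203), np.float64(0.011538581629298876), np.float64(-0.0048946219294287024))
```

```bash
for k in 1 2; do python3 -m inch '[{"xyz":[0,-0.007,0],"yaw":0,"fingers":0},{"xyz":[0,-0.007,0],"yaw":0,"fingers":0}]' | grep -E "clock|wrist"; 
python3 -c "
from h import *
print(inv(tip()))"; done
```

```text
clock: 15.62
wrist_force: [0.0, 3.2, 1.1]
(np.float64(0.0714245090938942), np.float64(0.0011115859316365405), np.float64(-0.004794496718900969))
clock: 15.88
wrist_force: [-0.1, -0.0, -0.8]
(np.float64(0.07083358543380289), np.float64(-0.00786482750556368), np.float64(-0.00451250021594516))
```

```bash
python3 -m inch '[{"xyz":[0,0.03,0],"yaw":0,"fingers":0},{"xyz":[0,0,0],"yaw":0,"fingers":0}]'
python3 - <<'E'
from h import *
print(inv(tip()))
im,d=arm.snapshot("wrist"); cv2.imwrite("pics/m6.png",im[100:400,80:480])
E
```

```text
clock: 16.12
eef_pos: [0.4898, -0.1715, 0.2576]
tool_rot: [[-0.658, 0.494, 0.569], [0.378, 0.87, -0.318], [-0.652, 0.006, -0.759]]
wrist_force: [0.2, 0.5, 0.6]
finger_gap: 0.0852
grasp_force: 0.0
(np.float64(0.07093302607028906), np.float64(0.005168939656800282), np.float64(-0.004608355364242048))
```

View pics/m6.png

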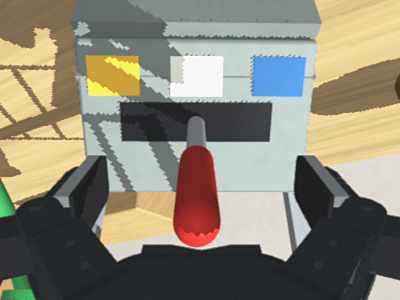

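The lever is upright on the white mark and nothing is touching it. Now I'll retract and work off the tilt against the near-reach limit.

```bash
python3 -m inch '[{"xyz":[0,0,-0.1],"yaw":0,"fingers":0},{"xyz":[0,0,-0.13],"yaw":0,"fingers":0},{"xyz":[0,0,-0.13],"yaw":0,"fingers":0},{"xyz":[0,0,-0.13],"yaw":0,"fingers":0},{"xyz":[0,0.0,0],"yaw":0,"fingers":0}]'
python3 - <<'E'
from h import *
np.set_printoptions(precision=3,suppress=True)
print(inv(tip()),arm.state()["joint_pos"])
for z,p in [(.106,(231,182)),(.07,(227,222)),(.07,(230,200))]: print(atz("top",p,z))
for z,p in [(.106,(217,231)),(.07,(251,260)),(.07,(232,246))]: print(atz("side",p,z))
E
```

```text
clock: 16.8
eef_pos: [0.4091, -0.127, 0.3707]
tool_rot: [[-0.647, 0.502, 0.573], [0.376, 0.865, -0.334], [-0.663, -0.001, -0.748]]
wrist_force: [0.2, 0.6, -0.2]
finger_gap: 0.0854
grasp_force: 0.0
(np.float64(0.21687343822126154), np.float64(0.0011089660150996536), np.float64(0.00015772960283390314)) [  6.366   0.243   0.576 133.399  65.185  16.771   8.001]
[0.583 0.15  0.106]
[0.431 0.169 0.07 ]
[0.518 0.157 0.07 ]
[0.59  0.163 0.106]
[0.415 0.166 0.07 ]
[0.519 0.159 0.07 ]
```

```bash
python3 -m inch '[{"xyz":[0.1,0,-0.08],"yaw":0,"fingers":0},{"xyz":[0.1,0,-0.08],"yaw":0,"fingers":0},{"xyz":[0.1,0,-0.08],"yaw":0,"fingers":0},{"xyz":[0.1,0,-0.08],"yaw":0,"fingers":0}]'
python3 - <<'E'
from h import *
np.set_printoptions(precision=3,suppress=True)
print(arm.state()["joint_pos"])
E
```

```text
clock: 17.3
eef_pos: [0.3214, -0.0884, 0.3828]
tool_rot: [[-0.656, 0.507, 0.56], [0.407, 0.861, -0.304], [-0.636, 0.029, -0.771]]
wrist_force: [-0.7, -0.9, -0.7]
finger_gap: 0.085
grasp_force: 0.0
[ 39.745 -11.34  -32.051 139.549  32.008  15.239  36.716]
```

```bash
python3 -m inch '[{"xyz":[0.14,0,-0.03],"yaw":0,"fingers":0},{"xyz":[0.14,0,-0.03],"yaw":0,"fingers":0},{"xyz":[0.14,0,-0.03],"yaw":0,"fingers":0},{"xyz":[0.14,0,-0.03],"yaw":0,"fingers":0}]'
python3 - <<'E'
from h import *
np.set_printoptions(precision=3,suppress=True)
print(arm.state()["joint_pos"])
E
```

```text
clock: 17.8
eef_pos: [0.2861, -0.0051, 0.3886]
tool_rot: [[-0.693, 0.54, 0.477], [0.444, 0.842, -0.308], [-0.568, -0.002, -0.823]]
wrist_force: [1.1, -0.2, -0.2]
finger_gap: 0.0854
grasp_force: 0.0
[ 38.02  -19.033 -42.853 140.174  18.114  27.553  36.801]
```

```bash
python3 -m inch '[{"xyz":[0.14,0,0.03],"yaw":0,"fingers":0},{"xyz":[0.14,0,0.03],"yaw":0,"fingers":0},{"xyz":[0.14,0,0.03],"yaw":0,"fingers":0},{"xyz":[0.14,0,0.03],"yaw":0,"fingers":0}]'
python3 - <<'E'
from h import *
np.set_printoptions(precision=3,suppress=True)
print(arm.state()["joint_pos"])
E
```

```text
clock: 18.3
eef_pos: [0.2528, 0.1294, 0.3317]
tool_rot: [[-0.726, 0.567, 0.389], [0.468, 0.822, -0.325], [-0.504, -0.054, -0.862]]
wrist_force: [1.9, -1.4, 2.3]
finger_gap: 0.0853
grasp_force: 0.0
[ 48.757 -18.962 -79.397 140.114  17.996  34.651  10.469]
```

```bash
python3 -m inch '[{"xyz":[-0.127,-0.04,0.037],"yaw":0,"fingers":0},{"xyz":[-0.127,-0.04,0.037],"yaw":0,"fingers":0},{"xyz":[-0.127,-0.04,0.037],"yaw":0,"fingers":0},{"xyz":[-0.127,-0.04,0.037],"yaw":0,"fingers":0},{"xyz":[-0.127,-0.04,0.037],"yaw":0,"fingers":0}]'
python3 -m inch '[{"xyz":[-0.02,-0.106,0.04],"yaw":0,"fingers":0},{"xyz":[-0.02,-0.106,0.04],"yaw":0,"fingers":0},{"xyz":[-0.02,-0.106,0.04],"yaw":0,"fingers":0},{"xyz":[-0.02,-0.106,0.04],"yaw":0,"fingers":0},{"xyz":[-0.02,-0.106,0.04],"yaw":0,"fingers":0}]'
python3 - <<'E'
from h import *
np.set_printoptions(precision=3,suppress=True)
print(arm.state()["joint_pos"])
E
```

```text
clock: 18.92
eef_pos: [0.4227, -0.0796, 0.3999]
tool_rot: [[-0.729, 0.562, 0.39], [0.463, 0.825, -0.324], [-0.504, -0.056, -0.862]]
wrist_force: [-0.8, 0.7, 0.7]
finger_gap: 0.0851
grasp_force: 0.0
clock: 19.55
eef_pos: [0.3623, -0.2986, 0.362]
tool_rot: [[-0.73, 0.561, 0.389], [0.463, 0.826, -0.323], [-0.503, -0.056, -0.863]]
wrist_force: [1.0, 0.2, 0.8]
finger_gap: 0.0854
grasp_force: 0.0
[ 84.266  11.785 -55.654 124.205  37.764  22.696  56.664]
```

```bash
python3 -m inch '[{"xyz":[0.13,0.015,-0.07],"yaw":0,"fingers":0},{"xyz":[0.13,0.015,-0.07],"yaw":0,"fingers":0},{"xyz":[0.13,0.015,-0.07],"yaw":0,"fingers":0},{"xyz":[0.13,0.015,-0.07],"yaw":0,"fingers":0},{"xyz":[0.13,0.015,-0.07],"yaw":0,"fingers":0}]'
python3 - <<'E'
from h import *
np.set_printoptions(precision=3,suppress=True)
print(arm.state()["joint_pos"])
E
```

```text
clock: 20.18
eef_pos: [0.2194, -0.1835, 0.3744]
tool_rot: [[-0.758, 0.565, 0.324], [0.487, 0.822, -0.295], [-0.433, -0.065, -0.899]]
wrist_force: [-0.6, -1.8, -4.0]
finger_gap: 0.0856
grasp_force: 0.0
[ 90.81  -19.087 -46.249 140.217 -29.184  29.687 121.895]
```

```bash
python3 -m inch '[{"xyz":[0.15,0.0,-0.03],"yaw":0,"fingers":0},{"xyz":[0.15,0.0,-0.03],"yaw":0,"fingers":0},{"xyz":[0.15,0.0,-0.03],"yaw":0,"fingers":0},{"xyz":[0.15,0.0,-0.03],"yaw":0,"fingers":0}]'
python3 - <<'E'
from h import *
np.set_printoptions(precision=3,suppress=True)
print(arm.state()["joint_pos"])
E
```

```text
clock: 20.68
eef_pos: [0.1634, -0.1975, 0.3844]
tool_rot: [[-0.801, 0.553, 0.23], [0.52, 0.832, -0.193], [-0.298, -0.035, -0.954]]
wrist_force: [0.7, -0.9, 1.0]
finger_gap: 0.0852
grasp_force: 0.0
[ 79.556 -18.948 -27.909 140.177 -18.857  40.854 120.928]
```

```bash
python3 -m inch '[{"xyz":[0.15,0.0,-0.03],"yaw":0,"fingers":0},{"xyz":[0.15,0.0,-0.03],"yaw":0,"fingers":0},{"xyz":[0.15,0.0,-0.03],"yaw":0,"fingers":0}]'
python3 - <<'E'
from h import *
np.set_printoptions(precision=3,suppress=True)
print(arm.state()["joint_pos"])
E
```

```text
clock: 21.05
eef_pos: [0.0593, -0.2277, 0.3831]
tool_rot: [[-0.817, 0.54, 0.204], [0.532, 0.841, -0.097], [-0.224, 0.029, -0.974]]
wrist_force: [0.5, -1.6, 0.6]
finger_gap: 0.0852
grasp_force: 0.0
[106.681 -18.939 -26.4   140.108 -24.436  51.961 152.471]
```

```bash
python3 -m inch '[{"xyz":[-0.087,0.104,0.013],"yaw":0,"fingers":0},{"xyz":[-0.087,0.104,0.013],"yaw":0,"fingers":0},{"xyz":[-0.087,0.104,0.013],"yaw":0,"fingers":0},{"xyz":[-0.087,0.104,0.013],"yaw":0,"fingers":0},{"xyz":[-0.087,0.104,0.013],"yaw":0,"fingers":0}]'
python3 -m inch '[{"xyz":[0.145,-0.02,-0.035],"yaw":0,"fingers":0},{"xyz":[0.145,-0.02,-0.035],"yaw":0,"fingers":0},{"xyz":[0.145,-0.02,-0.035],"yaw":0,"fingers":0}]'
python3 - <<'E'
from h import *
np.set_printoptions(precision=3,suppress=True)
print(arm.state()["joint_pos"])
E
```

```text
clock: 21.68
eef_pos: [0.2965, -0.1572, 0.4005]
tool_rot: [[-0.815, 0.544, 0.2], [0.536, 0.839, -0.1], [-0.223, 0.026, -0.975]]
wrist_force: [0.4, -0.8, 0.1]
finger_gap: 0.0854
grasp_force: 0.0
clock: 22.05
eef_pos: [0.2117, -0.1165, 0.3722]
tool_rot: [[-0.836, 0.529, 0.143], [0.527, 0.848, -0.058], [-0.152, 0.027, -0.988]]
wrist_force: [-3.1, 3.7, -2.7]
finger_gap: 0.0852
grasp_force: 0.0
[ 68.805 -18.984 -36.899 140.221 -17.603  47.599 101.529]
```

```bash
python3 -m inch '[{"xyz":[0.145,-0.03,-0.01],"yaw":0,"fingers":0},{"xyz":[0.145,-0.03,-0.01],"yaw":0,"fingers":0}]'
python3 - <<'E'
from h import *
np.set_printoptions(precision=3,suppress=True)
print(arm.state()["joint_pos"])
E
```

```text
clock: 22.3
eef_pos: [0.1901, -0.13, 0.3758]
tool_rot: [[-0.844, 0.528, 0.089], [0.529, 0.848, -0.018], [-0.085, 0.032, -0.996]]
wrist_force: [-0.6, 0.9, 0.5]
finger_gap: 0.0855
grasp_force: 0.0
[ 68.855 -18.969 -32.325 140.133 -15.624  52.351 104.744]
```

```bash
python3 -m inch '[{"xyz":[-0.1,0.1,-0.01],"yaw":0,"fingers":0},{"xyz":[-0.05,0.13,-0.01],"yaw":0,"fingers":0},{"xyz":[0.0,0.13,-0.02],"yaw":0,"fingers":0},{"xyz":[0.0,0.14,-0.02],"yaw":0,"fingers":0},{"xyz":[0.0,0.14,-0.02],"yaw":0,"fingers":0}]'
python3 -m inch '[{"xyz":[0.0,0.14,0],"yaw":-0.078,"fingers":0},{"xyz":[0.0,0.06,0],"yaw":-0.078,"fingers":0},{"xyz":[0.0,0.06,0],"yaw":-0.078,"fingers":0},{"xyz":[0,0,0],"yaw":0,"fingers":0}]'
python3 - <<'E'
from h import *
np.set_printoptions(precision=3,suppress=True)
print(arm.state()["joint_pos"])
C=cal("wrist"); im,d=arm.snapshot("wrist"); cv2.imwrite("pics/w7.png",im); np.save("pics/w7.npy",d); np.save("pics/w7C.npy",np.array([C[0],C[1],C[2],*C[3].ravel(),*C[4]]))
for l in ["pan","pan_handle","blue_plate","yellow_plate"]:
    print(l,[(np.round(r["point"]),round(r["score"],2),atz("wrist",r["point"],.07 if "han" in l else .022,C)) for r in arm.pinpoint("wrist",l)[:2]])
E
```

```text
clock: 22.92
eef_pos: [0.3746, 0.0448, 0.4192]
tool_rot: [[-0.828, 0.554, 0.087], [0.554, 0.832, -0.027], [-0.087, 0.025, -0.996]]
wrist_force: [0.7, -0.8, -2.1]
finger_gap: 0.0855
grasp_force: 0.0
clock: 23.42
eef_pos: [0.4159, 0.1251, 0.4212]
tool_rot: [[-0.989, 0.126, 0.081], [0.124, 0.992, -0.02], [-0.083, -0.01, -0.996]]
wrist_force: [-0.3, -0.5, 0.0]
finger_gap: 0.0854
grasp_force: 0.0
[ 46.354  14.138 -77.779 115.702  20.096  59.312  42.127]
pan [(array([323., 281.]), 0.59, array([0.594, 0.157, 0.022])), (array([332., 222.]), 0.22, array([0.509, 0.175, 0.022]))]
pan_handle [(array([333., 226.]), 0.78, array([0.494, 0.169, 0.07 ]))]
blue_plate [(array([ 52., 320.]), 0.35, array([ 0.614, -0.236,  0.022]))]
yellow_plate [(array([472., 254.]), 0.65, array([0.576, 0.353, 0.022]))]
```

View pics/w7.png

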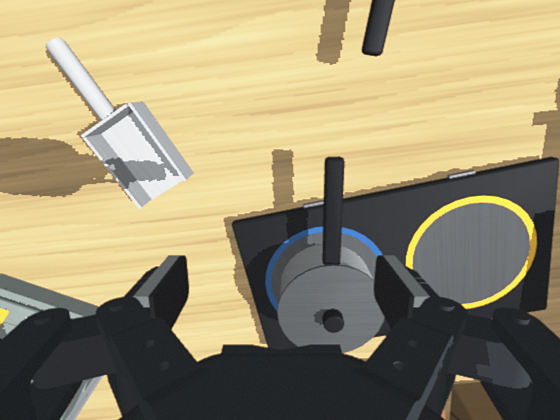

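The yellow ring is fully visible, centred at about (472,252). The handle runs (334,158) to (332,262) and the lid knob is at (332,320).

Run:
```python
from h import *
np.set_printoptions(precision=4,suppress=True)
im=cv2.imread("pics/w7.png"); D=np.load("pics/w7.npy"); a=np.load("pics/w7C.npy"); C=(a[0],a[1],a[2],a[3:12].reshape(3,3),a[12:])
hsv=cv2.cvtColor(im,cv2.COLOR_BGR2HSV); m=cv2.inRange(hsv,(23,180,120),(33,255,255)); m[:,:390]=0
ys,xs=np.nonzero(m); P=np.array([atz("wrist",p,.022,C)[:2] for p in zip(xs,ys)])
A=np.c_[2*P,np.ones(len(P))]; s=np.linalg.lstsq(A,(P**2).sum(1),rcond=None)[0]; print("yellow",s[:2],np.sqrt(s[2]+s[:2]@s[:2]),len(P))
m=cv2.inRange(hsv,(100,150,60),(120,255,255)); m[:,:240]=0; m[:,400:]=0;m[:200]=0;m[300:]=0
ys,xs=np.nonzero(m); P=np.array([atz("wrist",p,.022,C)[:2] for p in zip(xs,ys)])
A=np.c_[2*P,np.ones(len(P))]; s=np.linalg.lstsq(A,(P**2).sum(1),rcond=None)[0]; print("blue",s[:2],np.sqrt(s[2]+s[:2]@s[:2]),len(P))
for p,z in [((334,160),.077),((332,255),.077),((333,210),.077),((333,318),.106)]: print(p,atz("wrist",p,z,C),atd("wrist",p,D[p[1],p[0]],C))
```

```text
yellow [0.5776 0.3484] 0.080496134030829 22
blue [0.5953 0.1602] 0.07870656721381575 756
(334, 160) [0.419  0.1746 0.077 ] [0.4194 0.1748 0.0752]
(332, 255) [0.5251 0.1653 0.077 ] [0.5254 0.1653 0.0764]
(333, 210) [0.4719 0.17   0.077 ] [0.4722 0.1701 0.0763]
(333, 318) [0.5863 0.158  0.106 ] [0.5876 0.1581 0.1045]
```

Run:
```python
from h import *
np.set_printoptions(precision=4,suppress=True)
print(go([.4875,.168,.13],.155),go([.4875,.168,.068],.155))
```

```text
[-0.1031  0.1432  0.3512] [-0.09    0.1453  0.5056]
```

```bash
python3 -m inch '[{"xyz":[-0.035,0.048,0.1],"yaw":-0.015,"fingers":0},{"xyz":[-0.035,0.048,0.1],"yaw":0,"fingers":0},{"xyz":[-0.033,0.047,0.1],"yaw":0,"fingers":0},{"xyz":[0,0,0.05],"yaw":0,"fingers":0},{"xyz":[0,0,0],"yaw":0,"fingers":0}]'
python3 - <<'E'
from h import *
np.set_printoptions(precision=4,suppress=True)
print(go([.4875,.168,.068],.155)); 
im,d=arm.snapshot("wrist"); cv2.imwrite("pics/w8.png",im)
E
```

```text
clock: 24.3
eef_pos: [0.4732, 0.1734, 0.284]
tool_rot: [[-0.992, 0.096, 0.08], [0.095, 0.995, -0.024], [-0.082, -0.017, -0.997]]
wrist_force: [-0.1, -0.2, 0.4]
finger_gap: 0.0855
grasp_force: 0.0
[ 0.0072 -0.0008  0.1538]
```

View pics/w8.png

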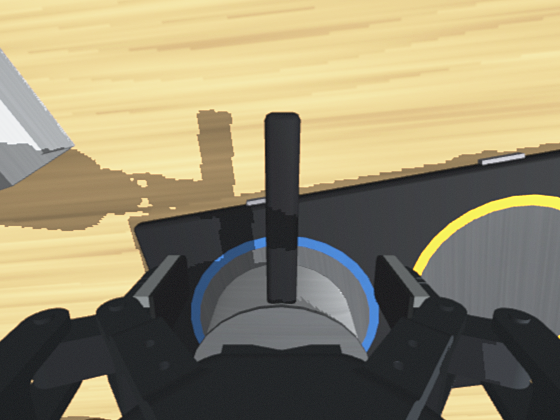

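The handle is centred between the open fingers. I'll descend and close.

```bash
python3 -m inch '[{"xyz":[0.003,0,0.075],"yaw":0,"fingers":0},{"xyz":[0.004,0,0.075],"yaw":0,"fingers":0},{"xyz":[0,0,0.004],"yaw":0,"fingers":0},{"xyz":[0,0,0],"yaw":0,"fingers":0.6},{"xyz":[0,0,0],"yaw":0,"fingers":0.7}]' 30
python3 -m inch '[{"xyz":[0,0,0],"yaw":0,"fingers":0.8},{"xyz":[0,0,0],"yaw":0,"fingers":1},{"xyz":[0,0,0],"yaw":0,"fingers":1},{"xyz":[0,0,0],"yaw":0,"fingers":1}]' 30
python3 - <<'E'
from h import *
np.set_printoptions(precision=4,suppress=True)
print(tip(.155),arm.state()["tool_rot"].T@np.array([-.0145,.190,0])/.4,arm.state()["joint_pos"])
E
```

```text
clock: 24.98
eef_pos: [0.4761, 0.1736, 0.2251]
tool_rot: [[-0.992, 0.095, 0.085], [0.094, 0.995, -0.022], [-0.086, -0.014, -0.996]]
wrist_force: [0.2, 1.1, -0.0]
finger_gap: 0.0515
grasp_force: 0.0
clock: 25.48
eef_pos: [0.4758, 0.1733, 0.2241]
tool_rot: [[-0.992, 0.095, 0.083], [0.094, 0.995, -0.024], [-0.084, -0.016, -0.996]]
wrist_force: [-1.4, -1.9, 5.8]
finger_gap: 0.019
grasp_force: 32.4
[0.4886 0.1697 0.0697] [ 0.0805  0.4693 -0.0142] [ 15.4621  35.7914 -53.5689 118.649   47.6006  45.3444  16.6615]
```

```bash
python3 -m inch '[{"xyz":[0.008,0.03,-0.0014],"yaw":0,"fingers":1},{"xyz":[0.008,0.047,-0.0014],"yaw":0,"fingers":1},{"xyz":[0.008,0.047,-0.0014],"yaw":0,"fingers":1},{"xyz":[0.008,0.047,-0.0014],"yaw":0,"fingers":1},{"xyz":[0.008,0.047,-0.0014],"yaw":0,"fingers":1}]'
python3 - <<'E'
from h import *
np.set_printoptions(precision=4,suppress=True)
print(tip(.155),arm.state()["tool_rot"].T@(np.array([.4886-.0145,.1697+.190,.0692])-tip(.155))/.4)
E
```

```text
clock: 26.1
eef_pos: [0.4691, 0.2595, 0.2236]
tool_rot: [[-0.992, 0.1, 0.083], [0.098, 0.995, -0.031], [-0.085, -0.022, -0.996]]
wrist_force: [1.1, -7.8, 6.2]
finger_gap: 0.0192
grasp_force: 34.7
[0.4819 0.2548 0.0692] [ 0.0451  0.259  -0.0097]
```

```bash
python3 -m inch '[{"xyz":[0.008,0.047,-0.0015],"yaw":0,"fingers":1},{"xyz":[0.008,0.047,-0.0015],"yaw":0,"fingers":1},{"xyz":[0.008,0.047,-0.0015],"yaw":0,"fingers":1},{"xyz":[0.008,0.047,-0.0015],"yaw":0,"fingers":1},{"xyz":[0.008,0.03,-0.0015],"yaw":0,"fingers":1}]'
python3 -m inch '[{"xyz":[0.0,0.02,0],"yaw":0,"fingers":1},{"xyz":[0,0,0],"yaw":0,"fingers":1}]'
python3 - <<'E'
from h import *
np.set_printoptions(precision=4,suppress=True)
print(tip(.155),arm.state()["tool_rot"].T@(np.array([.4886-.0145,.1697+.190,.0692])-tip(.155))/.4)
im,d=arm.snapshot("top"); cv2.imwrite("pics/t9.png",im)
print([ (r["point"],r["score"],atz("top",r["point"],.022)) for r in arm.pinpoint("top","pan")[:3]])
hsv=cv2.cvtColor(im,cv2.COLOR_BGR2HSV); m=cv2.inRange(hsv,(18,120,80),(33,255,255)); m[:150]=0; m[220:]=0; m[:,:160]=0; m[:,215:]=0
ys,xs=np.nonzero(m); print(len(xs)); P=np.array([atz("top",p,.022)[:2] for p in zip(xs,ys)])
A=np.c_[2*P,np.ones(len(P))]; s=np.linalg.lstsq(A,(P**2).sum(1),rcond=None)[0]; print("yellow",s[:2],np.sqrt(s[2]+s[:2]@s[:2]))
E
```

```text
clock: 26.72
eef_pos: [0.4612, 0.3487, 0.2239]
tool_rot: [[-0.992, 0.099, 0.083], [0.097, 0.995, -0.029], [-0.086, -0.02, -0.996]]
wrist_force: [0.9, -6.4, 3.7]
finger_gap: 0.0197
grasp_force: 34.0
clock: 26.98
eef_pos: [0.4614, 0.3568, 0.2239]
tool_rot: [[-0.992, 0.098, 0.083], [0.096, 0.995, -0.028], [-0.085, -0.02, -0.996]]
wrist_force: [0.1, -5.1, 6.2]
finger_gap: 0.0195
grasp_force: 33.4
[0.4742 0.3525 0.0695] [0.0021 0.0179 0.0002]
[([205.0, 292.7], 0.83, array([0.1583, 0.2596, 0.022 ])), ([134.6, 237.2], 0.68, array([0.3798, 0.5432, 0.022 ])), ([187.1, 187.6], 0.67, array([0.5786, 0.3359, 0.022 ]))]
140
yellow [0.5999 0.3433] 0.07500180894602393
```

Run:
```python
from h import *
np.set_printoptions(precision=4,suppress=True)
import itertools
def fit(n,im,box,z=.022,r0=.079):
    hsv=cv2.cvtColor(im,cv2.COLOR_BGR2HSV); m=cv2.inRange(hsv,(15,130,90),(35,255,255)); q=np.zeros_like(m); x0,y0,x1,y1=box; q[y0:y1,x0:x1]=m[y0:y1,x0:x1]
    ys,xs=np.nonzero(q); P=np.array([atz(n,p,z)[:2] for p in zip(xs,ys)])
    from scipy.optimize import least_squares
    r=least_squares(lambda v:np.linalg.norm(P-v[:2],axis=1)-r0,np.median(P,0),loss="soft_l1",f_scale=.003); print(n,len(P),r.x,np.abs(r.fun).mean())
for n,b in (("top",(161,160,210,212)),("side",(155,255,212,298))): fit(n,cv2.imread(f"pics/{n}0.png"),b)
im=cv2.imread("pics/w7.png"); a=np.load("pics/w7C.npy"); C=(a[0],a[1],a[2],a[3:12].reshape(3,3),a[12:])
_at=atz; atz=lambda n,p,z:_at("wrist",p,z,C)
fit("w7",im,(395,190,545,320))
```

```text
top 305 [0.5812 0.3476] 0.0027656302370624333
side 319 [0.5808 0.3475] 0.0028541318085697036
w7 1974 [0.5788 0.3495] 0.0023181790612828825
```

```bash
python3 -m inch '[{"xyz":[0.0,0.017,0],"yaw":0,"fingers":1},{"xyz":[0,0,0],"yaw":0,"fingers":1},{"xyz":[0,0,0],"yaw":0,"fingers":1}]'
cat > lid.py <<'E'
from h import *
np.set_printoptions(precision=4,suppress=True)
def lid(n,D,c,rr=.09):
    f,cx,cy,R,t=cal(n); v,u=np.mgrid[0:420,0:560]; Q=np.stack([(u-cx)/f*D,(v-cy)/f*D,D],-1)-t; P=(Q@R).reshape(-1,3); P=P[D.ravel()>0]
    k=(np.linalg.norm(P[:,:2]-c,axis=1)<rr); P=P[k]
    L=P[(P[:,2]>.086)&(P[:,2]<.1)]; K=P[(P[:,2]>.1)&(P[:,2]<.112)]
    print(n,len(L),"lid mid-range",(L[:,:2].max(0)+L[:,:2].min(0))/2,np.ptp(L[:,:2],0),"mean",L.mean(0),"knob",len(K),K.mean(0) if len(K) else "")
E
python3 - <<'E'
from lid import *
print(tip(.155))
for n in ("top","side"):
    lid(n,np.load(f"pics/{n}0.npy"),[.592,.158])
    im,D=arm.snapshot(n); lid(n,D,[.58,.347])
E
```

```text
clock: 27.45
eef_pos: [0.4622, 0.3628, 0.2237]
tool_rot: [[-0.992, 0.099, 0.082], [0.096, 0.995, -0.029], [-0.085, -0.021, -0.996]]
wrist_force: [0.5, -7.4, 5.4]
finger_gap: 0.0199
grasp_force: 34.0
[0.4749 0.3583 0.0693]
top 551 lid mid-range [0.5825 0.1541] [0.1525 0.1217] mean [0.5964 0.1553 0.0919] knob 52 [0.598  0.154  0.1046]
top 530 lid mid-range [0.589  0.3416] [0.1127 0.1219] mean [0.5864 0.3426 0.092 ] knob 56 [0.5851 0.3458 0.104 ]
side 411 lid mid-range [0.5929 0.1578] [0.1241 0.1195] mean [0.592  0.162  0.0895] knob 27 [0.5935 0.1597 0.1058]
side 340 lid mid-range [0.5867 0.3576] [0.1121 0.105 ] mean [0.5911 0.3645 0.0898] knob 33 [0.5798 0.3475 0.1055]
```

The pan centre agrees with the yellow ring centre to within about 4 mm, so I'll release it and rise.

```bash
python3 -m inch '[{"xyz":[0,-0.006,0],"yaw":0,"fingers":0.8},{"xyz":[0,0,0],"yaw":0,"fingers":0.5},{"xyz":[0,0,0],"yaw":0,"fingers":0.2},{"xyz":[0,0,0],"yaw":0,"fingers":0},{"xyz":[0,0,-0.1],"yaw":0,"fingers":0}]'
python3 -m inch '[{"xyz":[0,0,-0.15],"yaw":0,"fingers":0},{"xyz":[0,0,-0.15],"yaw":0,"fingers":0},{"xyz":[0,0,-0.15],"yaw":0,"fingers":0},{"xyz":[0,0,-0.15],"yaw":0,"fingers":0}]'
python3 - <<'E'
from lid import *
for n in ("top","side"):
    im,D=arm.snapshot(n); lid(n,D,[.58,.347])
s=arm.state(); print(s["joint_pos"],s["tool_rot"].T@(np.array([.50,-.285,.8])-s["eef_pos"])/.4)
E
```

```text
clock: 28.18
eef_pos: [0.4573, 0.3624, 0.2614]
tool_rot: [[-0.993, 0.094, 0.077], [0.093, 0.995, -0.026], [-0.079, -0.019, -0.997]]
wrist_force: [-0.4, 0.3, 0.2]
finger_gap: 0.0855
grasp_force: 0.0
clock: 28.68
eef_pos: [0.4374, 0.3689, 0.5047]
tool_rot: [[-0.992, 0.094, 0.082], [0.092, 0.996, -0.022], [-0.084, -0.015, -0.996]]
wrist_force: [1.9, 0.3, -0.4]
finger_gap: 0.085
grasp_force: 0.0
top 531 lid mid-range [0.5734 0.3424] [0.1435 0.1221] mean [0.5848 0.3435 0.0917] knob 49 [0.579  0.3421 0.104 ]
side 528 lid mid-range [0.5805 0.348 ] [0.1237 0.1222] mean [0.578  0.3484 0.0895] knob 30 [0.5803 0.3468 0.1053]
[  2.8753  24.3409 -66.1858  92.3363  27.8576  76.9281  17.4403] [-0.3744 -1.6228 -0.6855]
```

```bash
for k in 1 2; do python3 -m inch '[{"xyz":[-0.031,-0.135,-0.057],"yaw":0,"fingers":0},{"xyz":[-0.031,-0.135,-0.057],"yaw":0,"fingers":0},{"xyz":[-0.031,-0.135,-0.057],"yaw":0,"fingers":0},{"xyz":[-0.031,-0.135,-0.057],"yaw":0,"fingers":0},{"xyz":[-0.031,-0.135,-0.057],"yaw":0,"fingers":0}]'; done
python3 -m inch '[{"xyz":[-0.031,-0.135,-0.057],"yaw":0,"fingers":0},{"xyz":[-0.031,-0.135,-0.057],"yaw":0.07,"fingers":0},{"xyz":[0,0,0],"yaw":0.07,"fingers":0},{"xyz":[0,0,0],"yaw":0.07,"fingers":0}]'
python3 - <<'E'
from lid import *
s=arm.state(); print(s["joint_pos"],s["tool_rot"].T@(np.array([.50,-.285,.8])-s["eef_pos"])/.4)
E
```

```text
clock: 29.4
eef_pos: [0.4645, 0.0954, 0.6258]
tool_rot: [[-0.992, 0.094, 0.082], [0.092, 0.995, -0.023], [-0.084, -0.015, -0.996]]
wrist_force: [1.8, -0.9, 0.9]
finger_gap: 0.0857
grasp_force: 0.0
clock: 30.02
eef_pos: [0.4913, -0.1765, 0.7488]
tool_rot: [[-0.992, 0.095, 0.082], [0.093, 0.995, -0.023], [-0.084, -0.015, -0.996]]
wrist_force: [0.3, 0.6, 0.5]
finger_gap: 0.0855
grasp_force: 0.0
clock: 30.52
eef_pos: [0.5027, -0.2849, 0.7964]
tool_rot: [[-0.855, 0.512, 0.081], [0.512, 0.859, -0.021], [-0.081, 0.024, -0.996]]
wrist_force: [0.3, -0.4, -0.6]
finger_gap: 0.0852
grasp_force: 0.0
[ 60.938   20.0954 -57.9304  55.9529  18.5269 107.183   70.9152] [ 0.005  -0.0035 -0.0095]
```

```bash
python3 -m inch '[{"xyz":[-0.03,0,-0.12],"yaw":0,"fingers":0},{"xyz":[-0.05,0,-0.12],"yaw":0,"fingers":0},{"xyz":[-0.05,0,-0.12],"yaw":0,"fingers":0},{"xyz":[-0.03,0,-0.15],"yaw":0,"fingers":0},{"xyz":[-0.03,0,-0.15],"yaw":0,"fingers":0}]'
python3 -m inch '[{"xyz":[-0.03,0,-0.15],"yaw":0,"fingers":0},{"xyz":[-0.03,0,-0.15],"yaw":0,"fingers":0},{"xyz":[-0.05,0,-0.14],"yaw":0,"fingers":0},{"xyz":[-0.05,0,-0.14],"yaw":0,"fingers":0},{"xyz":[-0.05,0,-0.14],"yaw":0,"fingers":0}]'
python3 - <<'E'
from lid import *
s=arm.state(); print(s["joint_pos"])
E
```

```text
clock: 31.15
eef_pos: [0.5098, -0.2908, 0.8771]
tool_rot: [[-0.851, 0.511, 0.122], [0.509, 0.859, -0.048], [-0.13, 0.021, -0.991]]
wrist_force: [1.0, -0.3, -0.2]
finger_gap: 0.0854
grasp_force: 0.0
clock: 31.78
eef_pos: [0.4442, -0.2615, 0.9808]
tool_rot: [[-0.799, 0.509, 0.321], [0.485, 0.86, -0.157], [-0.356, 0.03, -0.934]]
wrist_force: [-0.4, 0.2, 0.1]
finger_gap: 0.0849
grasp_force: 0.0
[ 16.1752  14.0987  18.4881  31.746   -7.6674 113.7774  87.9819]
```

```bash
python3 -m inch '[{"xyz":[-0.06,-0.02,-0.14],"yaw":0,"fingers":0},{"xyz":[-0.06,-0.02,-0.14],"yaw":0,"fingers":0},{"xyz":[-0.06,-0.02,-0.14],"yaw":0,"fingers":0},{"xyz":[-0.06,-0.02,-0.14],"yaw":0,"fingers":0},{"xyz":[-0.08,-0.02,-0.13],"yaw":0,"fingers":0}]'
python3 -m inch '[{"xyz":[-0.08,-0.02,-0.13],"yaw":0,"fingers":0},{"xyz":[-0.08,-0.02,-0.13],"yaw":0,"fingers":0}]'
python3 - <<'E'
from lid import *
s=arm.state(); print(s["joint_pos"],go(swtip(.3,0.01,-.004)))
E
```

```text
clock: 32.4
eef_pos: [0.3512, -0.2564, 1.0655]
tool_rot: [[-0.706, 0.51, 0.491], [0.438, 0.86, -0.262], [-0.556, 0.03, -0.831]]
wrist_force: [-0.2, -0.4, -0.1]
finger_gap: 0.0853
grasp_force: 0.0
clock: 32.65
eef_pos: [0.3157, -0.252, 1.0928]
tool_rot: [[-0.662, 0.511, 0.548], [0.414, 0.859, -0.301], [-0.625, 0.028, -0.78]]
wrist_force: [-0.3, -0.8, 1.0]
finger_gap: 0.0851
grasp_force: 0.0
[ 25.6983  10.7283  18.5973  17.359  -13.3003 113.7822  91.8837] [1.0962 0.356  1.2352]
```

```bash
for k in 1 2; do python3 -m inch '[{"xyz":[0.0913,0.0297,0.109],"yaw":0,"fingers":0},{"xyz":[0.0913,0.0297,0.109],"yaw":0,"fingers":0},{"xyz":[0.0913,0.0297,0.109],"yaw":0,"fingers":0},{"xyz":[0.0913,0.0297,0.109],"yaw":0,"fingers":0},{"xyz":[0.0913,0.0297,0.109],"yaw":0,"fingers":0}]'; done
python3 -m inch '[{"xyz":[0.0913,0.0297,0.109],"yaw":0,"fingers":0},{"xyz":[0.0913,0.0297,0.109],"yaw":0,"fingers":0},{"xyz":[0,0,0],"yaw":0,"fingers":0}]'
python3 - <<'E'
from lid import *
s=arm.state(); print(s["joint_pos"],go(swtip(.27,0.005,-.004)),inv(tip()))
E
```

```text
clock: 33.28
eef_pos: [0.3447, -0.1927, 0.8418]
tool_rot: [[-0.655, 0.518, 0.55], [0.424, 0.854, -0.3], [-0.625, 0.037, -0.78]]
wrist_force: [0.9, -0.8, 0.9]
finger_gap: 0.0856
grasp_force: 0.0
clock: 33.9
eef_pos: [0.3757, -0.1302, 0.56]
tool_rot: [[-0.655, 0.519, 0.55], [0.425, 0.854, -0.3], [-0.625, 0.038, -0.78]]
wrist_force: [1.2, 0.2, -0.1]
finger_gap: 0.0857
grasp_force: 0.0
clock: 34.28
eef_pos: [0.3873, -0.1051, 0.445]
tool_rot: [[-0.662, 0.519, 0.541], [0.425, 0.854, -0.299], [-0.618, 0.032, -0.786]]
wrist_force: [-0.2, -0.8, 0.8]
finger_gap: 0.0856
grasp_force: 0.0
[ 11.991   -8.223   -6.8674 128.7362  30.9756  27.2241  39.295 ] [ 0.0449 -0.0187  0.0588] (np.float64(0.2930250027633534), np.float64(0.01154476084752526), np.float64(0.014943681694711386))
```

```bash
python3 -m inch '[{"xyz":[0.022,-0.009,0.03],"yaw":-0.025,"fingers":0},{"xyz":[0.022,-0.009,0.03],"yaw":0,"fingers":0},{"xyz":[0,0,0.04],"yaw":0,"fingers":0},{"xyz":[0,0,0],"yaw":0,"fingers":0}]'
python3 - <<'E'
from lid import *
s=arm.state(); print(s["tool_rot"],s["joint_pos"],go(swtip(.072,0.005,-.004)),inv(tip()))
C=cal("wrist"); im,D=arm.snapshot("wrist"); hsv=cv2.cvtColor(im,cv2.COLOR_BGR2HSV); m=cv2.inRange(hsv,(0,160,60),(8,255,255))|cv2.inRange(hsv,(172,160,60),(180,255,255))
k,l,st,ce=cv2.connectedComponentsWithStats(m); print([(st[i],ce[i]) for i in range(1,k) if st[i][4]>100])
print([proj("wrist",swtip(h,0),C) for h in (.053,.087,.121)])
E
```

```text
clock: 34.78
eef_pos: [0.396, -0.1175, 0.4081]
tool_rot: [[-0.68, 0.485, 0.55], [0.38, 0.874, -0.302], [-0.627, 0.004, -0.779]]
wrist_force: [-1.4, 0.2, 0.5]
finger_gap: 0.0852
grasp_force: 0.0
[[-0.6797  0.4854  0.5499]
 [ 0.3802  0.8743 -0.3018]
 [-0.6273  0.004  -0.7788]] [ 14.1367  -4.2609  -7.4498 130.9747  39.3615  21.0671  34.3569] [ 0.0101 -0.0083  0.4599] (np.float64(0.25588990805190914), np.float64(0.005538233250272348), np.float64(0.0037080910827463343))
[(array([   0,    0,  127,   79, 8775], dtype=int32), array([64.165 , 35.0867])), (array([268, 179,  17,  25, 357], dtype=int32), array([275.8655, 191.1849]))]
[array([273.0523, 185.2948]), array([272.78 , 191.074]), array([272.4444, 198.193 ])]
```

```bash
python3 -m inch '[{"xyz":[0.003,-0.001,0.1],"yaw":0,"fingers":0},{"xyz":[0.003,-0.001,0.1],"yaw":0,"fingers":0},{"xyz":[0.003,-0.001,0.1],"yaw":0,"fingers":0},{"xyz":[0,0,0],"yaw":0,"fingers":0}]'
python3 - <<'E'
from lid import *
s=arm.state(); print(s["joint_pos"],go(swtip(.075,0.005,-.004)),inv(tip()))
E
```

```text
clock: 35.33
eef_pos: [0.4553, -0.151, 0.3158]
tool_rot: [[-0.682, 0.485, 0.547], [0.379, 0.874, -0.303], [-0.626, 0.001, -0.78]]
wrist_force: [-0.6, 0.6, -1.0]
finger_gap: 0.0853
grasp_force: 0.0
[ 14.906   10.8801  -5.3283 130.1438  82.2872  12.8562  -6.8226] [-0.0029 -0.0046  0.1659] (np.float64(0.1413833368730734), np.float64(0.0059656853117028286), np.float64(-0.0037241658159915536))
```

```bash
python3 -m inch '[{"xyz":[0,-0.002,0.055],"yaw":0,"fingers":0},{"xyz":[0,-0.002,0.055],"yaw":0,"fingers":0},{"xyz":[0,0,0.055],"yaw":0,"fingers":0},{"xyz":[0,0,0],"yaw":0,"fingers":0}]'
python3 - <<'E'
from lid import *
s=arm.state(); print(s["joint_pos"],go(swtip(.075,0.005,-.004)),inv(tip()))
E
```

```text
clock: 35.83
eef_pos: [0.4902, -0.172, 0.2655]
tool_rot: [[-0.68, 0.486, 0.549], [0.379, 0.874, -0.303], [-0.627, 0.002, -0.779]]
wrist_force: [-0.4, -0.2, 0.4]
finger_gap: 0.0851
grasp_force: 0.0
[ 20.38    19.6255  -9.8279 127.4946 108.9338  14.4457 -31.6648] [-0.0015 -0.0012  0.0042] (np.float64(0.07668613090499901), np.float64(0.005453991197329484), np.float64(-0.004583678561263259))
```

```bash
python3 -m inch '[{"xyz":[0,-0.03,0],"yaw":0,"fingers":0},{"xyz":[0,-0.025,0],"yaw":0,"fingers":0},{"xyz":[0,-0.015,0],"yaw":0,"fingers":0},{"xyz":[0,0,0],"yaw":0,"fingers":0}]' | grep -E "clock|wrist"
for k in 1 2 3; do python3 -m inch '[{"xyz":[0,-0.007,0],"yaw":0,"fingers":0},{"xyz":[0,-0.007,0],"yaw":0,"fingers":0}]' | grep -E "clock|wrist"; 
python3 -c "
from h import *
print(inv(tip()))"; done
```

```text
clock: 36.33
wrist_force: [-0.3, 0.5, -0.5]
clock: 36.58
wrist_force: [0.4, 0.0, -0.6]
(np.float64(0.07580901766915879), np.float64(-0.027537379749027778), np.float64(-0.005685800153420857))
clock: 36.83
wrist_force: [2.3, 3.3, -0.1]
(np.float64(0.07566388096778731), np.float64(-0.03203010383295491), np.float64(-0.005815697000988183))
clock: 37.08
wrist_force: [3.7, 6.7, -0.7]
(np.float64(0.07570893293616637), np.float64(-0.03514097503615235), np.float64(-0.005768634715765657))
```

```bash
for k in 1 2 3; do python3 -m inch '[{"xyz":[0,-0.006,0],"yaw":0,"fingers":0},{"xyz":[0,-0.006,0],"yaw":0,"fingers":0}]' | grep -E "clock|wrist"; 
python3 -c "
from h import *
print(inv(tip()))"; done
```

```text
clock: 37.33
wrist_force: [0.6, 4.7, 3.7]
(np.float64(0.07579068524860813), np.float64(-0.04083047793654951), np.float64(-0.005843450323347113))
clock: 37.58
wrist_force: [-0.7, 2.2, 1.8]
(np.float64(0.0755009405263722), np.float64(-0.048285628541468256), np.float64(-0.005867254942483198))
clock: 37.83
wrist_force: [0.0, 1.0, -0.5]
(np.float64(0.07508276254535438), np.float64(-0.05505715762763087), np.float64(-0.005498462006226827))
```

```bash
cat > lev.py <<'E'
from lid import *
def lev():
    C=cal("wrist"); im,D=arm.snapshot("wrist"); hsv=cv2.cvtColor(im,cv2.COLOR_BGR2HSV); m=cv2.inRange(hsv,(0,160,60),(8,255,255))|cv2.inRange(hsv,(172,160,60),(180,255,255))
    k,l,st,ce=cv2.connectedComponentsWithStats(m); print([(st[i],ce[i]) for i in range(1,k) if st[i][4]>100])
    for q in (0,.25,.5): print(q,[np.round(proj("wrist",swtip(h*np.cos(q),-h*np.sin(q)),C)) for h in (.053,.087,.121)])
E
python3 -c "
from lev import *
lev()"
```

```text
[(array([   0,    0,   46,   35, 1083], dtype=int32), array([17.3269, 13.1653])), (array([ 331,  245,   45,   87, 3064], dtype=int32), array([353.9063, 289.9749]))]
0 [array([376., 257.]), array([399., 286.]), array([435., 332.])]
0.25 [array([353., 256.]), array([352., 283.]), array([350., 325.])]
0.5 [array([330., 253.]), array([307., 275.]), array([274., 308.])]
```

```bash
for k in 1 2; do python3 -m inch '[{"xyz":[0,-0.006,0],"yaw":0,"fingers":0},{"xyz":[0,-0.006,0],"yaw":0,"fingers":0}]' | grep -E "clock|wrist"; 
python3 -c "
from lev import *
print(inv(tip()));lev()"; done
```

```text
clock: 38.12
wrist_force: [-0.7, -0.5, -0.3]
(np.float64(0.07514640399665012), np.float64(-0.05898163837198077), np.float64(-0.005105993968493885))
[(array([   0,    0,   56,   36, 1357], dtype=int32), array([21.0759, 13.678 ])), (array([ 281,  240,   72,   77, 2971], dtype=int32), array([315.9976, 278.3033]))]
0 [array([383., 256.]), array([407., 285.]), array([446., 331.])]
0.25 [array([360., 255.]), array([360., 282.]), array([361., 324.])]
0.5 [array([337., 252.]), array([315., 274.]), array([284., 307.])]
clock: 38.42
wrist_force: [-0.0, 0.1, 0.4]
(np.float64(0.07517469389349078), np.float64(-0.06320231784938929), np.float64(-0.0052273611037477186))
[(array([   0,    0,   67,   38, 1773], dtype=int32), array([25.7073, 14.7964])), (array([ 291,  240,   69,   77, 2910], dtype=int32), array([324.5725, 278.6151]))]
0 [array([390., 257.]), array([416., 285.]), array([457., 331.])]
0.25 [array([367., 255.]), array([369., 282.]), array([372., 324.])]
0.5 [array([344., 252.]), array([324., 275.]), array([295., 307.])]
```

The lever is at the yellow pose. I'll retract and check.

```bash
python3 -m inch '[{"xyz":[0,0.005,-0.05],"yaw":0,"fingers":0},{"xyz":[0,0,-0.1],"yaw":0,"fingers":0},{"xyz":[0,0,-0.13],"yaw":0,"fingers":0},{"xyz":[0,0,-0.1],"yaw":0,"fingers":0},{"xyz":[0,0,0],"yaw":0,"fingers":0}]'
python3 -c "
from lev import *
print(inv(tip()));lev()
for n in ('top','side'):
    im,D=arm.snapshot(n); lid(n,D,[.58,.347])
print(arm.state()['joint_velocities'])"
```

```text
clock: 39.1
eef_pos: [0.3956, -0.2008, 0.3528]
tool_rot: [[-0.675, 0.494, 0.548], [0.386, 0.869, -0.308], [-0.629, 0.004, -0.778]]
wrist_force: [-0.0, -0.6, -0.0]
finger_gap: 0.0852
grasp_force: 0.0
(np.float64(0.18673228751218923), np.float64(-0.06782154743742348), np.float64(0.0002856357066301496))
[(array([    0,     0,   190,    73, 10458], dtype=int32), array([101.8414,  29.6429])), (array([292, 192,  42,  33, 848], dtype=int32), array([312.237 , 207.5755]))]
0 [array([353., 202.]), array([363., 212.]), array([376., 224.])]
0.25 [array([339., 202.]), array([336., 211.]), array([333., 223.])]
0.5 [array([325., 201.]), array([311., 208.]), array([293., 218.])]
top 545 lid mid-range [0.5834 0.3425] [0.1236 0.1223] mean [0.5836 0.3416 0.0918] knob 53 [0.5839 0.3409 0.1042]
side 517 lid mid-range [0.5781 0.3464] [0.1233 0.123 ] mean [0.5776 0.3496 0.0895] knob 31 [0.5805 0.3468 0.1054]
[-1.3136  0.8267  0.5143  0.0197 -0.7498 -0.0965  0.715 ]
```

Lever in the yellow notch, pan within the yellow ring, and the robot clear of both.

```bash
python3 -m inch '[{"xyz":[0,0,0],"yaw":0,"fingers":0},{"xyz":[0,0,0],"yaw":0,"fingers":0}]' | head -1; python3 -c "
from station import arm
print(arm.hand_in())"
```

```text
clock: 39.5
the job is handed in; nothing more can be done
None
```

The changeover is done and handed in at 39.5 s: lever to off and left to rest, pan slid into the yellow ring and released, lever then fully into the yellow notch; an early misplaced push pressed the lever with about 29 N before I backed off.

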